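Fit a boot dryer's tube and switch it on

ROBOT

A 6-joint arm with a two-finger parallel gripper is mounted at the origin on the work surface. World frame = base frame: x ahead of the robot, y to its left, z up, the work surface at z = 0. Lengths are in mm, angles in rad, forces in N, time in s.
With the tool pointing down it reaches from about 275 to 1000 mm from the base axis. Payload 8.4 kg.
Tool frame: the origin (TCP) lies midway between the tips of the shut fingers; the grasp point (between the pads) lies 19 mm behind it; z points along the fingers, y is the line along which they close (so a half turn about z gives the same grasp; the last joint's range is limited). The gripper opens to 85 mm and grips with 20 to 120 N. Pads are 22 mm wide; open, the fingers measure 114 mm over their backs; the gripper's body (76 mm by 85 mm) begins 54 mm behind the grasp point. The pads swing forward as they close: fully open they stand 13 mm farther back than shut.
Start: joints at [1.249, 0.353, 1.633, -0, 1.155, -0.002], TCP at [196.484, 593.314, 209.381] pointing down, gripper open.
Joint ranges: [-2.63, 2.63], [-0.92, 2.1], [0.06, 2.66], [-1.3, 4.44], [0, 2.69], [-3.02, 3.02]. Speed limits (rad/s): [2.22, 2.22, 2.79, 3.14, 3.14, 3.14].

INTERFACE

Orientations are given as [roll, pitch, yaw] about the fixed x, y, z axes, in that order (R = Rz(yaw) Ry(pitch) Rx(roll)).
In Python, from rig import r gives the robot as it stands.
- The arm moves only by the shell command python3 -m inch 'ROWS' [OPENING] [FORCE]. ROWS is JSON, a list that holds one entry, the list of rows, each a list of 6 numbers: the shift along the tool's x, y, z scaled (see below), then the turn, a rotation vector about the tool's x, y, z scaled (see below). In form: [[[tx, ty, tz, wx, wy, wz], ...]]. A call has 1 to 8 rows; each row is the pose to reach, as a shift and turn from the pose commanded when the call began, along the tool's axes at that moment, turning the shorter way round; what a row does not reach only later rows make up. The controller multiplies each number of a shift by 20 cm and each number of a turn by pi rad. A row lasts 1/12 s, in which the tool goes at most 41.7 mm and 7.16 degrees, less where a joint would pass 70% of its speed; a pose out of reach is approached as far as the arm can. A call with a number of a shift or a turn outside -1 to 1 is refused whole. A call with a gripper value outside its range is refused whole. OPENING is the gripper's target within -1 to 1 (fully open at 1, half-way at 0, shut at -1), set as the call begins (- or left out, the last holds). The fingers move at their own pace and stop on an object; FORCE is the grip in N (left out, the last holds). Time passes only in rows, so rows that repeat a pose let the fingers close. It gives the time, the measured TCP pose, the force, the opening and the grip force at its end, in the units of the state.
- r.sense(): the state, without advancing time (a new reading comes with each control period).
- r.grab_frame(name): name is "side" or "top"; returns the picture (384x512x3 uint8, red, green, blue); there is no depth.
- r.camera_info(name): a dict with "K" (3x3 intrinsics, pixels), "rvec" (rotation vector, rad) and "tvec" (3), from world to camera coordinates, as OpenCV has them. Camera axes: x right, y down, z forward; pixel columns grow to the right and rows downward; lengths in mm; the calibration is good to about 2 mm. A picture is of the moment at which its call begins. camera_info takes no time and is no camera call.
- r.sign_off(): hands the job in; it is judged then, once.
The state is a dict: "clock": time; "qpos": joint angles; "qvel": joint speeds; "joint_efforts": joint torques, N m; "eef_pos": TCP position; "tcp_rot": TCP orientation; "contact_force": force on the tool from outside, world axes, zero at the start; "wrist_torque": the same for the moment, N m; "opening": opening from 0.0 (shut) to 1.0 (fully open); "grasp_force": force on a finger pad.
Only numpy, scipy, OpenCV 4.12 (cv2) and the standard library are available. Lean on these libraries where they do the work, as an engineer would, in place of code of your own. Each camera call takes 0.05 s, during which the arm holds its last target. There are 200 camera calls.

TASK

The boot dryer on the bench is missing one of its two drying tubes. Stand the loose white tube, tapered foot down, in the empty port so that it rests on the seal, let go of it, then press it down past the seal until it is fully home on the bottom, as deep as its neighbour. Then switch the dryer on by pushing down the raised end of the red rocker, and leave the other things on the bench where they are.

Things in the scene. Friction and masses are not known exactly. Their poses are not given: they have to be found in the camera images.
- tube_mid (a point): centre of the loose drying tube: rigid round white plastic, 48 mm across, 150 mm long, flat closed cap, 0.09-0.18 kg, upright on the bench at the start. Point on its axis, 75 mm above the foot and 75 mm below the cap; z along the axis to the cap. The lowest 8 mm taper to 42 mm at the foot. Dark vent slots 103-133 mm, blue depth band 40-45 mm from the foot
- port_mouth (a point): centre of the mouth of the empty port of the boot dryer, level with the top of its orange collet ring, 95 mm above the bench; axes as the dryer's, z up. The port is an upright sleeve 67 mm across outside, bore 50.6 mm, 40 mm deep to a flat hard bottom. With the tube fully home the blue band's lower edge is level with the orange ring and the cap is 205 mm above the bench
- port_seal (a point): point on the port's axis level with its seal of sprung rubber lips, 14 mm below the mouth. Set down in the port, the tube stands by itself on the lips, foot about 17 mm below the mouth. A straight downward push of about 10 to 16 N takes it past them; it then slides on more easily and stops hard at the bottom. It stays wherever it is left
- dryer: the boot dryer, fixed: flat grey housing 220 mm (x) by 320 mm (y), 55 mm high; origin at the centre of its underside on the bench, front with louvres at its -x. Empty port's axis at x +25, y -85 mm in its frame; the other port, x +25, y +85 mm, holds the neighbour tube, already home (cap 205 mm above the bench). The red rocker is on top near the front edge
- rocker_on_end (a point): point on top of the red rocker at its ON end (white bar), where to push. Rocker 36 mm (dryer x) by 64 mm (dryer y), pivot at its middle, at x -66, y 0 mm in the dryer's frame, 69 mm above the bench; the point is 22 mm from it to the dryer's -y. Off, this end is raised (point 77 mm above the bench); pushed down some 8 mm with 2 to 4 N it is on, stops hard and stays by friction
- rocker_rot (a joint): angle of the rocker: 0 off, 0.35 rad (its stop) on
- mug: bystander: tin mug 80 mm across, 85 mm high, handle on its +y side; origin at the centre of its underside. It and the tube stand to the robot's right; which of them is nearer varies
- planter: bystander: blue ceramic planter 150 mm across, 130 mm high, at the left; origin at the centre of its underside
- rake: bystander: yellow plastic hand rake about 300 mm long lying along its x, 95 mm wide, 26 mm high, at the far right; origin on the bench at its middle

How it is judged:
By the outcome, as a careful person would: the job done as asked, in the order asked, and still so for the second after the job is handed in, with the robot touching nothing.
It also fails if it takes over 53 s, if anything falls off the work surface, if the arm or the gripper's body presses on something with over 40 N, if the wrist force passes 120 N, or if a joint passes its speed limit or range.

## Working session

There is one attempt and no reset: what is moved stays moved. The work goes in short steps, Python scripts to look and compute and a shell command to move; the robot and the scene stay as the last step left them, time stands still between calls to the robot, and variables do not carry over. Pictures are saved under pics/ and viewed, at most 10 in all, crops included, and the job is handed in when it is done.

```bash
mkdir -p pics; python3 - <<'E'
from rig import r
import cv2
for n in("side","top"):
    cv2.imwrite(f"pics/{n}0.png",cv2.resize(r.grab_frame(n)[:,:,::-1],(800,600),interpolation=cv2.INTER_CUBIC))
    c=r.camera_info(n);print(n,c)
s=r.sense();print(s)
E
```

```text
side {'K': array([[431.06806913,   0.        , 249.37132494],
       [  0.        , 431.06806913, 190.58159141],
       [  0.        ,   0.        ,   1.        ]]), 'rvec': array([ 2.2425394 , -0.27844475,  0.11366023]), 'tvec': array([-536.50489516,  150.36238683, 1525.7720155 ])}
top {'K': array([[494.45490455,   0.        , 254.3236999 ],
       [  0.        , 494.45490455, 195.73210586],
       [  0.        ,   0.        ,   1.        ]]), 'rvec': array([ 2.14503999, -2.18495407,  0.11350081]), 'tvec': array([   1.59579542,  553.63101913, 1594.86682741])}
{'clock': 0.1, 'qpos': array([ 1.24856374e+00,  3.53560491e-01,  1.63404510e+00,  3.83030303e-05,
        1.15521323e+00, -2.37949145e-03]), 'qvel': array([-0.00184535, -0.00226505, -0.00311093, -0.00221197,  0.00064162,
        0.00107903]), 'joint_efforts': array([-1.24729202e-03, -6.06352901e+01, -3.42818177e+01, -1.20009304e-04,
        3.86821164e-03, -5.52002177e-05]), 'eef_pos': array([196.35048776, 592.88326918, 208.75454085]), 'tcp_rot': array([-3.14036657e+00, -3.79412807e-05,  2.82172405e+00]), 'contact_force': array([-0.01426773, -0.59864797, -0.71877605]), 'wrist_torque': array([ 0.01325143,  0.01292631, -0.00065797]), 'grasp_force': 0.0, 'opening': 1.002661304244661}
```

View pics/side0.png

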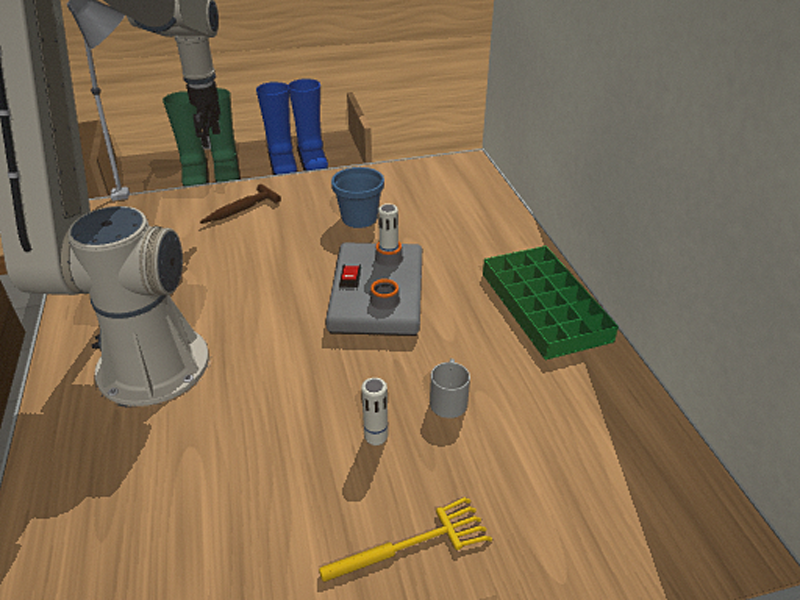

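View pics/top0.png

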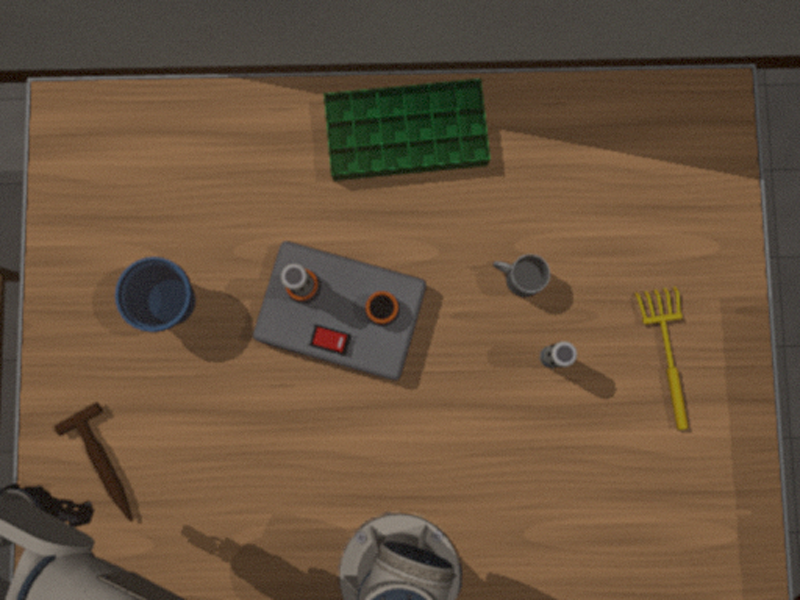

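Side view: loose tube cap at about (375,384), port mouth (384,290), neighbour cap (388,209). Top view: tube cap (565,354), port ring (382,308), neighbour cap (294,275), rocker bar (341,342), mug (529,275). Next, enlarged crops to refine these.

```bash
cat > h.py <<'E'
import numpy as np,cv2
from rig import r
def cam(n):
    c=r.camera_info(n);return c["K"],cv2.Rodrigues(c["rvec"])[0],c["tvec"]
def ray(n,u,v,z):
    K,R,t=cam(n);d=R.T@np.linalg.solve(K,[u,v,1]);o=-R.T@t
    return o+d*(z-o[2])/d[2]
def tri(a,b):
    P=[]
    for n in("side","top"):
        K,R,t=cam(n);P.append(K@np.c_[R,t])
    X=cv2.triangulatePoints(P[0],P[1],np.array(a,float),np.array(b,float))[:,0];return X[:3]/X[3]
E
python3 - <<'E'
import cv2,numpy as np
from h import *
s=cv2.resize(cv2.imread("pics/side0.png"),(512,384),interpolation=cv2.INTER_AREA)
S=r.grab_frame("side")[:,:,::-1];T=r.grab_frame("top")[:,:,::-1]
def crop(I,x,y,w,h,k):return cv2.resize(I[y:y+h,x:x+w],None,fx=k,fy=k,interpolation=cv2.INTER_CUBIC)
# top: dryer crop 160..280 x 150..250; tube crop 330..380 x 205..255 ; side likewise
a=crop(T,180,160,80,60,5);b=crop(T,335,200,80,60,5)
c=crop(S,215,120,80,80,5)[:300];d=crop(S,200,235,80,60,5)
cv2.imwrite("pics/crop1.png",np.vstack([np.hstack([a,b]),np.hstack([crop(S,210,125,80,60,5) ,d])]))
for nm,a,b,z in [("tube",(375,384),(565,354),150),("port",(384,290),(382,308),95),("nb",(388,209),(294,275),205),("bar",(346,281),(341,342),77)]:
    a=np.array(a)*.64;b=np.array(b)*.64
    print(nm,ray("side",*a,z).round(),ray("top",*b,z).round(),tri(a,b).round())
E
```

```text
tube [ 446. -325.  150.] [ 441. -331.  150.] [ 443. -330.  155.]
port [543.  12.  95.] [543.  22.  95.] [544.  22.  87.]
nb [596. 182. 205.] [597. 185. 205.] [597. 185. 203.]
bar [467.  91.  77.] [477. 107.  77.] [474. 109.  64.]
```

View pics/crop1.png

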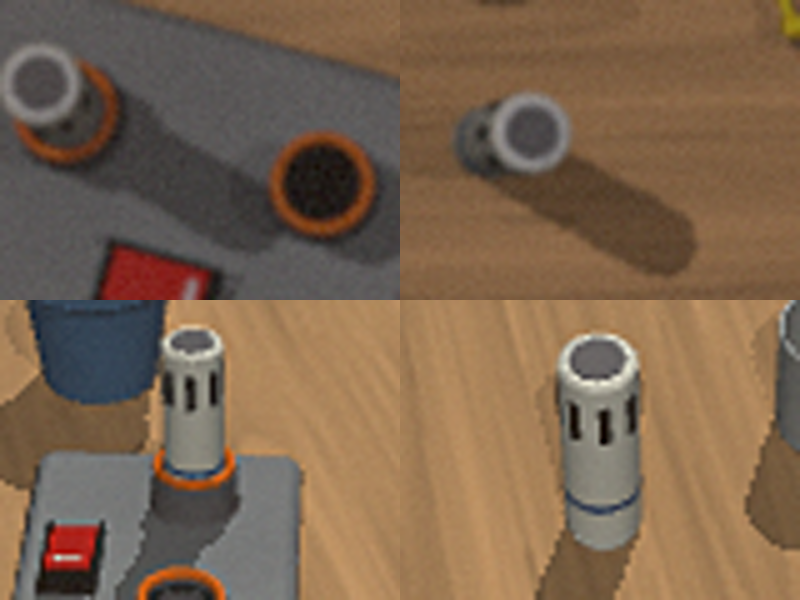

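```bash
python3 - <<'E'
from h import *
p={}
for nm,a,b,z in [("tube",(239.6,246.6),(361,226.4),150),("port",(246.2,184.5),(244.4,197.2),95),("nb",(248.4,133.4),(188.2,177),205),("bar",(223.6,176.4),(219,218),75)]:
    A=ray("side",*a,z);B=ray("top",*b,z);p[nm]=(A+B)/2
    print(nm,A.round(1),B.round(1),tri(a,b).round(1))
d=p["nb"]-p["port"];yaw=np.arctan2(-d[0],d[1]);print("dist",np.hypot(*d[:2]),"yaw",yaw)
c,s=np.cos(yaw),np.sin(yaw);R=np.array([[c,-s],[s,c]])
o=p["port"][:2]-R@[25,-85];print("dryer",o,"rockerON",o+R@[-66,-22],"port",p["port"])
E
```

```text
tube [ 444.5 -328.2  150. ] [ 441.5 -329.   150. ] [ 442.7 -329.   151. ]
port [546.3  18.1  95. ] [542.5  22.6  95. ] [544.7  22.5  91.5]
nb [596.8 184.7 205. ] [593.7 184.6 205. ] [595.  184.5 205.1]
bar [479.8 113.   75. ] [479.6 104.9  75. ] [478.9 104.4  81.6]
dist 171.98761811036968 yaw -0.3004773116786078
dryer [545.66141072 108.97732124] rockerON [476.10704361 107.49745106] port [544.38331972  20.38631445  95.        ]
```

Points agree with the stated sizes (port–neighbour spacing ≈170 mm, heights right). The tool yaw already lines up with the dryer, so I keep the orientation. To tube: tool shift ≈ (-524, -798) mm at constant height.

```bash
cat >> h.py <<'E'
def go(x,y,z):
    from scipy.spatial.transform import Rotation as Ro
    s=r.sense();R=Ro.from_euler("xyz",s["tcp_rot"]).as_matrix()
    print("t",round(s["clock"],2),"tcp",s["eef_pos"].round(1),"rot",s["tcp_rot"].round(3),"F",s["contact_force"].round(1),"open",round(s["opening"],3),"grip",round(s["grasp_force"],1),"shift/200",(R.T@(np.array([x,y,z])-s["eef_pos"])/200).round(4))
E
python3 -m inch '[[[-0.655,-1,0,0,0,0],[-0.655,-1,0,0,0,0],[-0.655,-1,0,0,0,0],[-0.655,-1,0,0,0,0],[-0.655,-1,0,0,0,0],[-0.655,-1,0,0,0,0]]]' 1 40
python3 -m inch '[[[-0.655,-1,0,0,0,0],[-0.655,-1,0,0,0,0],[-0.655,-1,0,0,0,0],[-0.655,-1,0,0,0,0],[-0.655,-1,0,0,0,0],[-0.655,-1,0,0,0,0]]]'
python3 -m inch '[[[-0.655,-1,0,0,0,0],[-0.655,-1,0,0,0,0],[-0.655,-1,0,0,0,0],[-0.655,-1,0,0,0,0],[-0.655,-1,0,0,0,0],[-0.655,-1,0,0,0,0],[-0.655,-1,0,0,0,0],[-0.655,-1,0,0,0,0]]]'
python3 -c "
from h import *
go(443,-328.7,200)"
```

```text
clock: 0.7
eef_pos: [257.8, 359.2, 209.1]
tcp_rot: [-3.14, 0.0, 2.822]
contact_force: [0.5, 0.1, 0.5]
opening: 1.003
grasp_force: 0.0
clock: 1.2
eef_pos: [319.3, 128.7, 209.5]
tcp_rot: [-3.141, 0.001, 2.822]
contact_force: [0.4, -0.2, -0.3]
opening: 0.999
grasp_force: 0.0
clock: 1.87
eef_pos: [380.9, -101.1, 209.2]
tcp_rot: [3.142, -0.001, 2.818]
contact_force: [-0.0, -0.1, -0.8]
opening: 0.997
grasp_force: 0.0
t 1.87 tcp [ 380.9 -101.1  209.2] rot [ 3.142e+00 -1.000e-03  2.818e+00] F [-0.  -0.1 -0.8] open 0.997 grip 0.0 shift/200 [-0.6563 -0.98    0.0458]
```

```bash

python3 -m inch '[[[-0.656,-0.98,0,0,0,0],[-0.656,-0.98,0,0,0,0],[-0.656,-0.98,0,0,0,0],[-0.656,-0.98,0,0,0,0],[-0.656,-0.98,0,0,0,0],[-0.656,-0.98,0,0,0,0],[-0.656,-0.98,0,0,0,0],[-0.656,-0.98,0,0,0,0]]]'
python3 - <<'E'
from h import *
go(443,-328.7,95)
S=r.grab_frame("side")[:,:,::-1];T=r.grab_frame("top")[:,:,::-1]
def crop(I,x,y,w,h,k):return cv2.resize(I[y:y+h,x:x+w],None,fx=k,fy=k,interpolation=cv2.INTER_CUBIC)
cv2.imwrite("pics/c2.png",np.hstack([crop(S,180,190,100,120,4),crop(T,310,150,100,120,4)]))
E
```

```text
clock: 2.53
eef_pos: [444.1, -326.6, 208.8]
tcp_rot: [3.141, -0.001, 2.821]
contact_force: [-0.3, 0.4, -0.9]
opening: 1.003
grasp_force: 0.0
t 2.53 tcp [ 444.1 -326.6  208.8] rot [ 3.141e+00 -1.000e-03  2.821e+00] F [-0.3  0.4 -0.9] open 1.003 grip 0.0 shift/200 [ 0.0011 -0.012   0.5691]
```

View pics/c2.png

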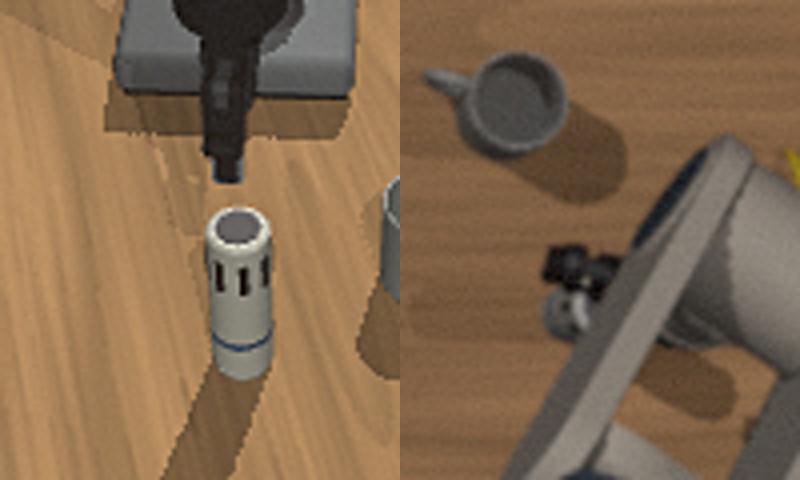

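```bash
python3 - <<'E'
from h import *
for n,x0,y0 in(("side",180,190),("top",310,150)):
    K,R,t=cam(n)
    for s in(-48,0,48):
        P=np.array([444.1+.3147*s,-326.6+.949*s,222.]);q=cv2.projectPoints(P,cv2.Rodrigues(R)[0],t,K,None)[0].ravel();print(n,s,((q-[x0,y0])*4).round())
E
```

```text
side -48 [228. 204.]
side 0 [235. 154.]
side 48 [241. 108.]
top -48 [286. 317.]
top 0 [222. 298.]
top 48 [157. 278.]
```

Tips project where expected (side finger column 228, top ≈(560,265)), straddling the tube. Descending and gripping.

```bash

python3 -m inch '[[[0.001,-0.012,0.15,0,0,0],[0.001,-0.012,0.3,0,0,0],[0.001,-0.012,0.45,0,0,0],[0.001,-0.012,0.569,0,0,0],[0.001,-0.012,0.569,0,0,0],[0.001,-0.012,0.569,0,0,0]]]'
python3 -m inch '[[[0,0,0,0,0,0],[0,0,0,0,0,0],[0,0,0,0,0,0],[0,0,0,0,0,0],[0,0,0,0,0,0],[0,0,0,0,0,0],[0,0,0,0,0,0],[0,0,0,0,0,0]]]' -1 35
python3 - <<'E'
from h import *
go(443,-328.7,95)
S=r.grab_frame("side")[:,:,::-1]
def crop(I,x,y,w,h,k):return cv2.resize(I[y:y+h,x:x+w],None,fx=k,fy=k,interpolation=cv2.INTER_CUBIC)
cv2.imwrite("pics/c3.png",crop(S,180,190,100,120,4))
E
```

```text
clock: 3.13
eef_pos: [442.3, -327.4, 95.3]
tcp_rot: [3.141, -0.003, 2.823]
contact_force: [0.5, -0.0, 0.5]
opening: 1.003
grasp_force: 0.0
clock: 3.8
eef_pos: [444.1, -329.8, 97.4]
tcp_rot: [-3.141, 0.003, 2.821]
contact_force: [1.4, 2.6, 8.4]
opening: 0.55
grasp_force: 35.0
t 3.8 tcp [ 444.1 -329.8   97.4] rot [-3.141e+00  3.000e-03  2.821e+00] F [1.4 2.6 8.4] open 0.55 grip 35.0 shift/200 [0.0071 0.0036 0.0122]
```

View pics/c3.png

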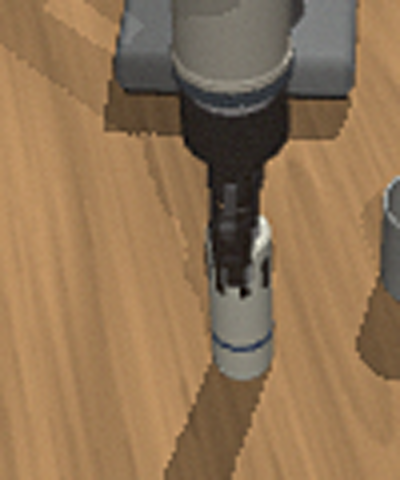

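Gripped (opening 0.55 ≈ 48 mm, 35 N), tube upright. Lift, then go over the port.

```bash

python3 -m inch '[[[0,0,-0.1,0,0,0],[0,0,-0.25,0,0,0],[0,0,-0.4,0,0,0],[0,0,-0.55,0,0,0],[0,0,-0.68,0,0,0],[0,0,-0.68,0,0,0],[0,0,-0.68,0,0,0]]]'
python3 -c "
from h import *
go(544.2,22,230)"
```

```text
clock: 4.43
eef_pos: [443.7, -330.0, 233.8]
tcp_rot: [-3.14, 0.004, 2.822]
contact_force: [0.5, 0.6, -2.1]
opening: 0.555
grasp_force: 37.0
t 4.43 tcp [ 443.7 -330.   233.8] rot [-3.14   0.004  2.822] F [ 0.5  0.6 -2.1] open 0.555 grip 37.0 shift/200 [0.0767 1.8288 0.016 ]
```

```bash

python3 -m inch '[[[0.01,0.12,0,0,0,0],[0.02,0.3,0,0,0,0],[0.03,0.5,0,0,0,0],[0.04,0.7,0,0,0,0],[0.04,0.9,0,0,0,0],[0.04,0.9,0,0,0,0]]]'
python3 -m inch '[[[0.01,0.2,0,0,0,0],[0.02,0.4,0,0,0,0],[0.03,0.6,0,0,0,0],[0.037,0.8,0,0,0,0],[0.037,0.9,0,0,0,0],[0.037,0.929,0,0,0,0],[0.037,0.929,0,0,0,0],[0.037,0.929,0,0,0,0]]]'
python3 - <<'E'
from h import *
go(544.2,22,230)
S=r.grab_frame("side")[:,:,::-1];T=r.grab_frame("top")[:,:,::-1]
def crop(I,x,y,w,h,k):return cv2.resize(I[y:y+h,x:x+w],None,fx=k,fy=k,interpolation=cv2.INTER_CUBIC)
cv2.imwrite("pics/c4.png",np.hstack([crop(S,200,110,80,100,5),crop(T,200,150,80,100,5)]))
E
```

```text
clock: 4.93
eef_pos: [492.4, -150.0, 230.4]
tcp_rot: [3.139, -0.002, 2.825]
contact_force: [-0.3, -0.3, -1.1]
opening: 0.549
grasp_force: 37.2
clock: 5.6
eef_pos: [542.5, 22.2, 230.7]
tcp_rot: [-3.14, -0.002, 2.822]
contact_force: [-0.1, -0.6, -2.0]
opening: 0.548
grasp_force: 37.5
t 5.6 tcp [542.5  22.2 230.7] rot [-3.140e+00 -2.000e-03  2.822e+00] F [-0.1 -0.6 -2. ] open 0.548 grip 37.5 shift/200 [-0.0086  0.0016  0.0033]
```

View pics/c4.png

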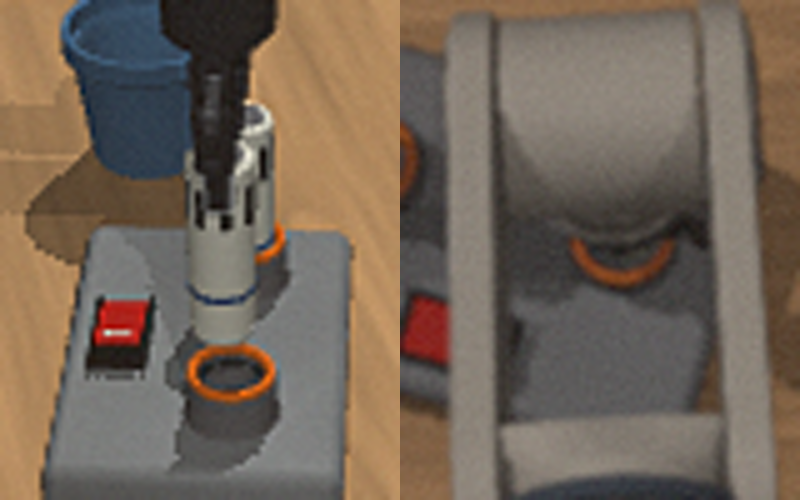

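```bash
python3 - <<'E'
from h import *
K,R,t=cam("side")
def pr(*P):
    q=cv2.projectPoints(np.array(P,float),cv2.Rodrigues(R)[0],t,K,None)[0].ravel();return ((q-[200,110])*5).round(1)
for z in(133,175,283): print(z,pr(542.5,22.2,z))
print("mouth",pr(544.2,22,95),"dx10",pr(554.2,22,95),"dy10",pr(544.2,32,95), "foot dx10",pr(552.5,22.2,133),"dy10",pr(542.5,32.2,133))
E
```

```text
133 [223.6 328.7]
175 [222.4 281.6]
283 [219.2 152.5]
mouth [227.  369.8] dx10 [240.2 367.6] dy10 [223.8 361.6] foot dx10 [237.1 326.5] dy10 [220.4 320.6]
```

Side view: tube foot axis column ≈223, ring centre ≈231 (ring x 187–276); the tube sits about 3–4 mm short in x of the port. Correct while descending to just inside the mouth.

```bash

python3 -m inch '[[[-0.018,0.001,0,0,0,0],[-0.018,0.001,0.05,0,0,0],[-0.018,0.001,0.1,0,0,0],[-0.018,0.001,0.14,0,0,0],[-0.018,0.001,0.16,0,0,0],[-0.018,0.001,0.16,0,0,0],[-0.018,0.001,0.16,0,0,0]]]'
python3 - <<'E'
from h import *
go(546,21.2,177)
S=r.grab_frame("side")[:,:,::-1]
def crop(I,x,y,w,h,k):return cv2.resize(I[y:y+h,x:x+w],None,fx=k,fy=k,interpolation=cv2.INTER_CUBIC)
cv2.imwrite("pics/c5.png",crop(S,220,135,50,70,8))
E
```

```text
clock: 6.28
eef_pos: [546.5, 21.8, 199.1]
tcp_rot: [-3.141, -0.001, 2.822]
contact_force: [0.4, -0.2, -0.6]
opening: 0.55
grasp_force: 37.6
t 6.28 tcp [546.5  21.8 199.1] rot [-3.141e+00 -1.000e-03  2.822e+00] F [ 0.4 -0.2 -0.6] open 0.55 grip 37.6 shift/200 [ 0.0014 -0.0035  0.1105]
```

View pics/c5.png

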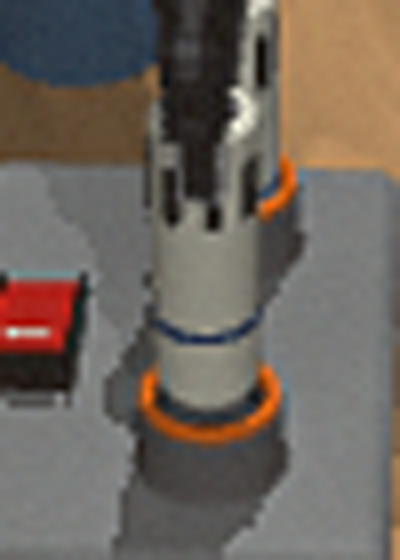

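Foot centre column ≈207, ring centre ≈210 (139–281); row gap as expected. Nudge 1.3 mm in +x and lower onto the lips.

```bash

python3 -m inch '[[[-0.006,0,0.02,0,0,0],[-0.006,0,0.04,0,0,0],[-0.006,0,0.06,0,0,0],[-0.006,0,0.08,0,0,0],[-0.006,0,0.095,0,0,0],[-0.006,0,0.095,0,0,0],[-0.006,0,0.095,0,0,0]]]'
python3 -c "
from h import *
go(547,21.5,175)"
```

```text
clock: 6.92
eef_pos: [547.7, 21.8, 180.2]
tcp_rot: [3.141, -0.001, 2.822]
contact_force: [1.7, 3.9, -3.3]
opening: 0.55
grasp_force: 37.7
t 6.92 tcp [547.7  21.8 180.2] rot [ 3.141e+00 -1.000e-03  2.822e+00] F [ 1.7  3.9 -3.3] open 0.55 grip 37.7 shift/200 [ 0.0029 -0.0028  0.0259]
```

```bash

python3 -m inch '[[[0,0.005,0,0,0,0],[0,0.005,0.01,0,0,0],[0,0.005,0.015,0,0,0],[0,0.005,0.015,0,0,0]]]'
python3 -m inch '[[[0,0,0.004,0,0,0],[0,0,0.008,0,0,0],[0,0,0.008,0,0,0]]]'
```

```text
clock: 7.25
eef_pos: [548.3, 22.4, 177.6]
tcp_rot: [3.141, 0.0, 2.822]
contact_force: [-0.1, 0.9, -0.6]
opening: 0.55
grasp_force: 37.7
clock: 7.5
eef_pos: [548.4, 22.7, 176.1]
tcp_rot: [3.141, 0.0, 2.822]
contact_force: [0.6, 3.6, 1.9]
opening: 0.552
grasp_force: 38.1
```

```bash

python3 -m inch '[[[0,0.005,0.003,0,0,0],[0,0.005,0.003,0,0,0],[0,0.005,0.003,0,0,0]]]'
python3 -m inch '[[[0,0,0,0,0,0],[0,0,0,0,0,0],[0,0,0,0,0,0],[0,0,0,0,0,0],[0,0,0,0,0,0],[0,0,0,0,0,0],[0,0,0,0,0,0]]]' 1
python3 - <<'E'
from h import *
go(547,21.5,275)
S=r.grab_frame("side")[:,:,::-1]
def crop(I,x,y,w,h,k):return cv2.resize(I[y:y+h,x:x+w],None,fx=k,fy=k,interpolation=cv2.INTER_CUBIC)
cv2.imwrite("pics/c6.png",crop(S,220,135,50,70,8))
E
```

```text
clock: 7.75
eef_pos: [548.5, 23.3, 175.4]
tcp_rot: [-3.141, -0.0, 2.822]
contact_force: [-0.8, 1.9, 1.6]
opening: 0.548
grasp_force: 38.0
clock: 8.33
eef_pos: [548.6, 23.3, 175.4]
tcp_rot: [-3.142, 0.0, 2.822]
contact_force: [0.5, 0.5, -0.1]
opening: 1.003
grasp_force: 0.0
t 8.33 tcp [548.6  23.3 175.4] rot [-3.142  0.     2.822] F [ 0.5  0.5 -0.1] open 1.003 grip 0.0 shift/200 [ 0.0046 -0.0111 -0.4982]
```

View pics/c6.png

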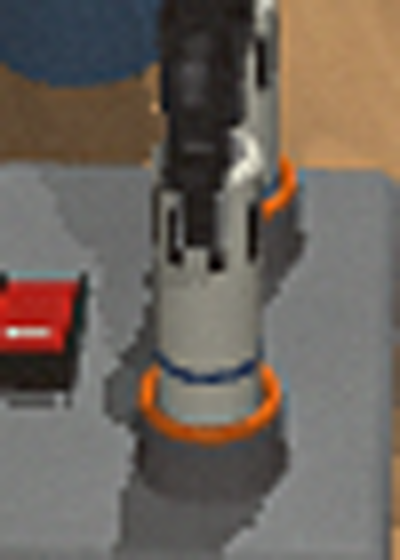

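Released; the tube stands upright in the ring, with the blue band (≈375) above the ring as it should on the seal. Rise, shut the fingers, come down on the cap.

```bash

python3 -m inch '[[[0,0,-0.1,0,0,0],[0,0,-0.2,0,0,0],[0,0,-0.35,0,0,0],[0,0,-0.5,0,0,0],[0,0,-0.5,0,0,0],[0,0,-0.5,0,0,0]]]'
python3 -m inch '[[[0,0,0,0,0,0],[0,0,0,0,0,0],[0,0,0,0,0,0],[0,0,0,0,0,0],[0,0,0,0,0,0],[0,0,0,0,0,0],[0,0,0,0,0,0],[0,0,0,0,0,0]]]' -1 30
python3 -m inch '[[[0,0,0,0,0,0],[0,0,0.1,0,0,0],[0,0,0.18,0,0,0],[0,0,0.2,0,0,0],[0,0,0.2,0,0,0]]]'
```

```text
clock: 8.88
eef_pos: [549.7, 23.4, 277.2]
tcp_rot: [3.14, 0.004, 2.822]
contact_force: [-0.3, 0.1, -0.4]
opening: 0.999
grasp_force: 0.0
clock: 9.55
eef_pos: [548.5, 23.3, 275.3]
tcp_rot: [-3.142, -0.0, 2.822]
contact_force: [0.1, -0.6, -0.1]
opening: -0.004
grasp_force: 0.0
clock: 9.97
eef_pos: [547.7, 23.3, 234.3]
tcp_rot: [-3.141, -0.002, 2.822]
contact_force: [0.3, 0.2, 0.4]
opening: -0.003
grasp_force: 0.0
```

```bash

python3 -m inch '[[[0,0,0.015,0,0,0],[0,0,0.03,0,0,0],[0,0,0.035,0,0,0],[0,0,0.035,0,0,0]]]'
python3 -m inch '[[[0,0,0.01,0,0,0],[0,0,0.02,0,0,0],[0,0,0.03,0,0,0],[0,0,0.03,0,0,0]]]'
```

```text
clock: 10.3
eef_pos: [548.7, 23.4, 228.6]
tcp_rot: [3.141, 0.0, 2.822]
contact_force: [-0.2, -0.3, -0.1]
opening: 0.003
grasp_force: 0.0
clock: 10.63
eef_pos: [548.3, 23.3, 222.0]
tcp_rot: [-3.141, -0.001, 2.822]
contact_force: [0.8, -0.2, -0.4]
opening: 0.0
grasp_force: 0.0
```

```bash
python3 - <<'E'
from h import *
go(548,23,205)
S=r.grab_frame("side")[:,:,::-1]
def crop(I,x,y,w,h,k):return cv2.resize(I[y:y+h,x:x+w],None,fx=k,fy=k,interpolation=cv2.INTER_CUBIC)
cv2.imwrite("pics/c7.png",crop(S,215,110,60,75,8))
E
```

```text
t 10.63 tcp [548.3  23.3 222. ] rot [-3.141e+00 -1.000e-03  2.822e+00] F [ 0.8 -0.2 -0.4] open 0.0 grip 0.0 shift/200 [ 0.0008 -0.002   0.0848]
```

View pics/c7.png

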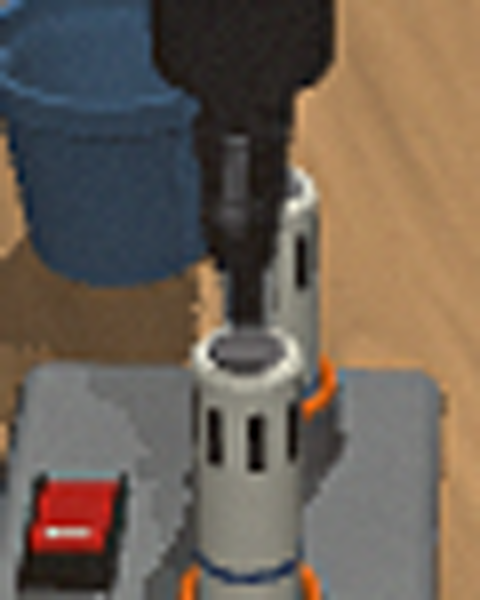

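Fingertips shut at about (248,325), cap centre (248,350), blue band unchanged: not touching yet. Checking cap height from the ray.

```bash
python3 - <<'E'
from h import *
for z in(210,215,220,228): print(z,ray("side",246,153.75,z).round(1))
K,R,t=cam("side")
for P in [(548.3,23.3,222.),(548.3,23.3,228.),(595,184.6,205.),(546,22,95)]:
    q=cv2.projectPoints(np.array(P),cv2.Rodrigues(R)[0],t,K,None)[0].ravel();print(P,((q-[215,110])*8).round(1))
E
```

```text
210 [554.7  47.3 210. ]
215 [553.1  40.2 215. ]
220 [551.5  33.1 220. ]
228 [548.9  21.7 228. ]
(548.3, 23.3, 222.0) [246.1 359.6]
(548.3, 23.3, 228.0) [245.8 348.1]
(595, 184.6, 205.0) [263.5 187.8]Traceback (most recent call last):
  File "<stdin>", line 5, in <module>
cv2.error: OpenCV(4.12.0) /io/opencv/modules/calib3d/src/calibration_base.cpp:1490: error: (-215:Assertion failed) npoints >= 0 && (depth == CV_32F || depth == CV_64F) in function 'projectPoints'
```

```bash

python3 -m inch '[[[0,0,0.01,0,0,0],[0,0,0.02,0,0,0],[0,0,0.02,0,0,0]]]'
python3 -m inch '[[[0,0,0.01,0,0,0],[0,0,0.02,0,0,0],[0,0,0.02,0,0,0]]]'
```

```text
clock: 10.93
eef_pos: [548.3, 23.3, 217.9]
tcp_rot: [-3.141, -0.001, 2.822]
contact_force: [-0.9, 0.7, 0.1]
opening: 0.003
grasp_force: 0.0
clock: 11.18
eef_pos: [548.3, 23.3, 213.9]
tcp_rot: [-3.141, -0.001, 2.822]
contact_force: [-0.3, 0.9, 0.1]
opening: -0.002
grasp_force: 0.0
```

```bash
python3 - <<'E'
from h import *
S=r.grab_frame("side")[:,:,::-1].copy()
def crop(I,x,y,w,h,k):return cv2.resize(I[y:y+h,x:x+w],None,fx=k,fy=k,interpolation=cv2.INTER_CUBIC)
C=crop(S,215,110,60,75,8);cv2.imwrite("pics/c8.png",C)
A=cv2.resize(cv2.imread("pics/c7.png"),(60,75),interpolation=cv2.INTER_AREA).astype(int);B=cv2.resize(C,(60,75),interpolation=cv2.INTER_AREA).astype(int)
D=abs(A-B).max(2);print((D[30:50,22:44]))
print("old gray");print(A.mean(2).astype(int)[36:50,22:40]);print("new");print(B.mean(2).astype(int)[36:50,22:40])
b=B[60:,25:38].astype(int);print("band rows",(b[:,:,0]-b[:,:,2]).mean(1).round(), (A[60:,25:38,0]-A[60:,25:38,2]).mean(1).round())
E
```

```text
[[ 4  5  2 18  3 13 18 26 20  2  6  4 27 24  2  3  2  1  4  1  2  1]
 [ 4  2  5 22  3 11 13 11  8  3  7  4  7  2  0  5  0  5  1  1  3  2]
 [ 4  3  3 12 58  8  6  2  3  7  5  8 24  5  2  5  3  1  4  2  1  2]
 [ 2  4  6  5 78 15  9  2  3  5  6 38 41  2  2  3  2  1  3  1  1  1]
 [ 5 18  5  7 92 92 41  2  1  1 23 72 20  1  2  4  2  3  3  1  3  3]
 [ 0  8 21  4 48 55 23  7  2  0 23 52  5  7  4  4  4  1  0  6  7  1]
 [ 1  4  4  1  2  1  4  3  5  4  3  6  3  5  2  3  3  2  2  1  1  4]
 [ 2  3  2  2  4  5  5  3  4  2  7  1  4  1  2  1  1  3  3  5  3  1]
 [ 2  2  1  2  3  2  2  3  1  4  6  2  0  2  2  2  2  1  1  1  1  1]
 [ 1  2  7 16  1  3  3  1  5  5  7  3 24  1  2  2  1  2  2  2  1  4]
 [ 1  2 16  2  4  1 38 29 25 21 12  4 30  4  4  2  1  1  2  2  3  2]
 [ 2  2  2  1  1  4 59 64 67 69 52 16 26  1  2  1  1  4  1  3  3  2]
 [ 2  5 14 14 17  7  3 25 35 37 26 12  2  2  1  0  1  1  3  2  1  3]
 [ 2  3  1  2  5  4 15 38 11  9 11  8  4  3  3  3  1  1  2  3  2  2]
 [ 2  1  2  4  6 35 39 39 32 36 31  2  2  3  1  2  1  3  1  4  1  1]
 [ 2  1  3  4  2  6  5  1  5  7  1  3  3  1  1  4  2  1  2  4  2 
[... 1861 characters left out ...]
110 106]
 [ 70  82 159 208  99  91  88  66  92  94  93  90  99 145 211 150 109 104]
 [ 66  85 173 212  76  57  63  65  72  68  71  96  97 144 209 167 111 104]
 [ 84 110 151 199 167  60  56  62  62  57  66  97 133 210 200 167 114 102]
 [107 108 124 159 153 134 111  80  78  79 100 146 197 201 177 129 114  92]
 [107 103 102 127 145 159 157 156 155 154 159 180 183 152 113  85 109  73]
 [106  99  75 107 123 136 142 162 165 165 157 155 134 123 110  75  83  79]
 [109 100  57 105 123 127 129 136 138 138 136 132 127 122 111  78  88 114]]
band rows [-13. -13. -13. -12. -13. -13. -12. -11. -12. -10.  -7.  10.  10. -13.
 -12.] [-13. -12. -13. -13. -12. -13. -13. -11. -12. -10.  -6.  10.  10. -13.
 -12.]
```

```bash

python3 -m inch '[[[0,0,0.007,0,0,0],[0,0,0.015,0,0,0],[0,0,0.015,0,0,0]]]'
python3 -m inch '[[[0,0,0.007,0,0,0],[0,0,0.015,0,0,0],[0,0,0.015,0,0,0]]]'
```

```text
clock: 11.48
eef_pos: [548.4, 23.3, 211.1]
tcp_rot: [-3.141, -0.0, 2.822]
contact_force: [-0.1, 0.0, -0.6]
opening: -0.001
grasp_force: 0.0
clock: 11.73
eef_pos: [548.4, 23.3, 208.0]
tcp_rot: [-3.141, -0.0, 2.822]
contact_force: [0.4, -0.6, -1.3]
opening: -0.002
grasp_force: 0.0
```

```bash

python3 -m inch '[[[0,0,0.007,0,0,0],[0,0,0.015,0,0,0],[0,0,0.015,0,0,0]]]'
python3 - <<'E'
from h import *
S=r.grab_frame("side")[:,:,::-1].copy()
B=S[110:185,215:275].astype(int);A=cv2.resize(cv2.imread("pics/c7.png"),(60,75),interpolation=cv2.INTER_AREA).astype(int)
print(B.mean(2).astype(int)[38:50,22:40])
print((B[60:,25:38,0]-B[60:,25:38,2]).mean(1).round())
T=r.grab_frame("top")[:,:,::-1].copy()
def crop(I,x,y,w,h,k):return cv2.resize(I[y:y+h,x:x+w],None,fx=k,fy=k,interpolation=cv2.INTER_CUBIC)
cv2.imwrite("pics/c9.png",np.hstack([crop(S,215,110,50,75,8),crop(T,215,160,50,75,8)]))
E
```

```text
clock: 11.98
eef_pos: [549.2, 23.4, 205.9]
tcp_rot: [3.141, 0.001, 2.822]
contact_force: [0.2, 0.4, 2.6]
opening: -0.002
grasp_force: 1.6
[[ 74  82 130 128 148 127  87  26  30  31  34  81  98 142 132 123 115 104]
 [ 73  72  81 128 143 128  89  28  30  28  36  76  96 143 134 125 114 102]
 [ 75  73  74 127 140 123  86  23  30  37  37  88  95 141 134 125 113 103]
 [ 75  69  79 148 163 172  86  26  35  37  40  86 116 162 129 123 115  98]
 [ 72  69  80 161 166  93  89  22  32  31  38  87  88 170 187 116 113 104]
 [ 71  75 138 178 103  82  90  19  29  26  31  85  76 117 226 145 107 101]
 [ 67  78 165 229 155  96  84  64  77  79  79 104  66 138 227 184 109 101]
 [ 81 113 131 147 171  47  60  62  64  65  62  62 105 192 207 168 110 102]
 [109 107 111 143 149 137 114  72  72  53  70 116 229 203 182 123 117  95]
 [104 103  92 123 149 161 159 152 159 157 159 195 189 186 150 103 118  64]
 [104 106  50 110 120 138 150 163 171 167 164 157 141 122 116 102  54  75]
 [108 106  47 110 117 125 128 132 135 133 135 131 127 125 121 108  77 118]]
[-14. -13. -13. -13. -14. -13. -12. -13. -12.  -9. -11.   6.  15. -14.
 -10.]
```

Contact at TCP 206 (cap ≈228, so shut tips sit ~22 mm above the reported TCP). Full home should then read about TCP 183. Pressing in small steps.

```bash

python3 -m inch '[[[0,0,0.01,0,0,0],[0,0,0.02,0,0,0],[0,0,0.02,0,0,0]]]'
python3 -m inch '[[[0,0,0.01,0,0,0],[0,0,0.02,0,0,0],[0,0,0.02,0,0,0]]]'
python3 -m inch '[[[0,0,0.01,0,0,0],[0,0,0.02,0,0,0],[0,0,0.02,0,0,0]]]'
```

```text
clock: 12.33
eef_pos: [550.3, 23.4, 203.1]
tcp_rot: [3.14, 0.004, 2.822]
contact_force: [-0.5, -0.1, 11.7]
opening: 0.001
grasp_force: 6.2
clock: 12.58
eef_pos: [549.2, 23.4, 198.0]
tcp_rot: [3.141, 0.001, 2.822]
contact_force: [-0.2, -0.2, 5.7]
opening: -0.001
grasp_force: 2.4
clock: 12.83
eef_pos: [548.8, 23.4, 193.5]
tcp_rot: [3.141, 0.001, 2.822]
contact_force: [1.0, 0.2, 2.8]
opening: 0.002
grasp_force: 1.2
```

Past the seal; sliding on.

```bash

python3 -m inch '[[[0,0,0.01,0,0,0],[0,0,0.02,0,0,0],[0,0,0.02,0,0,0]]]'
python3 -m inch '[[[0,0,0.01,0,0,0],[0,0,0.02,0,0,0],[0,0,0.02,0,0,0]]]'
python3 -m inch '[[[0,0,0.007,0,0,0],[0,0,0.015,0,0,0],[0,0,0.015,0,0,0]]]'
```

```text
clock: 13.08
eef_pos: [548.7, 23.3, 189.3]
tcp_rot: [3.141, 0.0, 2.822]
contact_force: [0.8, 0.8, 1.7]
opening: 0.004
grasp_force: 0.8
clock: 13.33
eef_pos: [548.7, 23.3, 185.3]
tcp_rot: [3.141, 0.0, 2.822]
contact_force: [1.1, -0.1, 2.4]
opening: -0.0
grasp_force: 1.0
clock: 13.58
eef_pos: [549.4, 23.7, 183.4]
tcp_rot: [3.14, 0.001, 2.822]
contact_force: [0.4, 2.1, 10.5]
opening: -0.001
grasp_force: 5.6
```

```bash

python3 -m inch '[[[0,0,0.007,0,0,0],[0,0,0.012,0,0,0],[0,0,0.012,0,0,0]]]'
python3 -m inch '[[[0,0,-0.05,0,0,0],[0,0,-0.15,0,0,0],[0,0,-0.25,0,0,0],[0,0,-0.25,0,0,0],[0,0,-0.25,0,0,0]]]'
python3 - <<'E'
from h import *
go(476.5,108,130)
S=r.grab_frame("side")[:,:,::-1].copy()
b=S[170:192,238:253].astype(int);print((b[:,:,0]-b[:,:,2]).mean(1).round())
E
```

```text
clock: 13.83
eef_pos: [550.9, 23.9, 183.3]
tcp_rot: [3.139, 0.005, 2.822]
contact_force: [-2.4, 1.8, 27.2]
opening: -0.001
grasp_force: 13.7
clock: 14.25
eef_pos: [548.8, 23.3, 230.5]
tcp_rot: [3.141, 0.001, 2.822]
contact_force: [0.3, 0.2, 0.0]
opening: 0.002
grasp_force: 0.0
t 14.25 tcp [548.8  23.3 230.5] rot [3.141e+00 1.000e-03 2.822e+00] F [0.3 0.2 0. ] open 0.002 grip 0.0 shift/200 [0.4767 0.2882 0.502 ]
[ -10.   -9.  -10.  -10.  -12.  -12.  -12.  -12.  -11.  -11.  -13.  -26.
  -31.  -27.  -26.  -17.  -10.  -42. -113. -100.  -22.   -1.]
```

Hard stop at 27 N after 22.6 mm travel: the tube is home. Now to the rocker's ON end at about (478, 107).

```bash

python3 -m inch '[[[0.15,0.09,0,0,0,0],[0.3,0.18,0,0,0,0],[0.42,0.25,0,0,0,0],[0.466,0.286,0,0,0,0],[0.466,0.286,0,0,0,0],[0.466,0.286,0,0,0,0]]]'
python3 -m inch '[[[0,0,0.15,0,0,0],[0,0,0.3,0,0,0],[0,0,0.45,0,0,0],[0,0,0.6,0,0,0],[0,0,0.68,0,0,0],[0,0,0.68,0,0,0],[0,0,0.68,0,0,0]]]'
python3 - <<'E'
from h import *
go(478.3,107,55)
S=r.grab_frame("side")[:,:,::-1].copy()
T=r.grab_frame("top")[:,:,::-1].copy()
def crop(I,x,y,w,h,k):return cv2.resize(I[y:y+h,x:x+w],None,fx=k,fy=k,interpolation=cv2.INTER_CUBIC)
cv2.imwrite("pics/c10.png",np.hstack([crop(S,200,120,66,75,8)[:,:],crop(T,195,190,30,75,8)]))
E
```

```text
clock: 14.8
eef_pos: [478.0, 107.0, 229.4]
tcp_rot: [-3.141, -0.0, 2.823]
contact_force: [-0.4, -0.6, 0.9]
opening: -0.001
grasp_force: 0.0
clock: 15.38
eef_pos: [478.2, 106.0, 93.2]
tcp_rot: [-3.14, -0.002, 2.821]
contact_force: [0.3, 0.2, 0.0]
opening: -0.001
grasp_force: 0.0
t 15.38 tcp [478.2 106.   93.2] rot [-3.140e+00 -2.000e-03  2.821e+00] F [0.3 0.2 0. ] open -0.001 grip 0.0 shift/200 [0.0007 0.0051 0.1912]
```

View pics/c10.png

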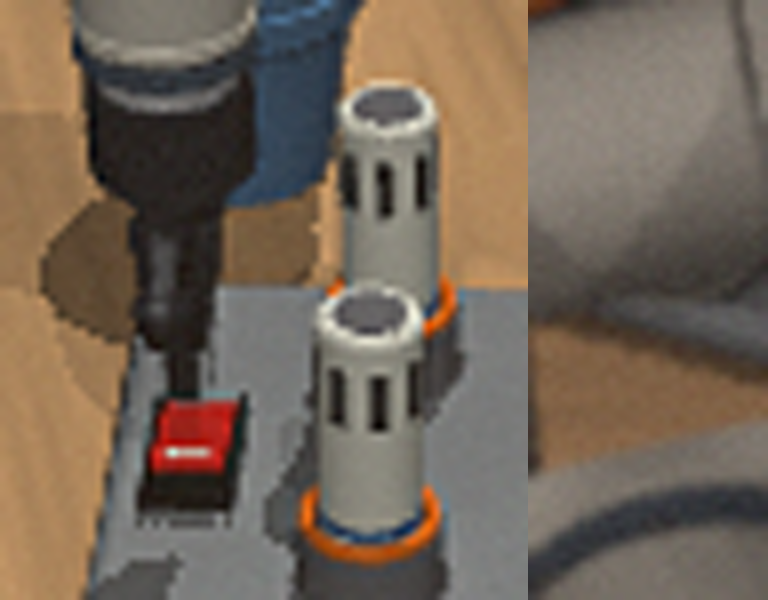

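Tube is home level with its ring (cap ~(370,312), band at the ring); fingertips at about (183,400) above the rocker, white bar (188,453).

```bash
python3 - <<'E'
from h import *
K,R,t=cam("side")
for P in [(478.2,106,115),(478.2,106,93),(478.2,106,77),(478.2,116,77),(488.2,106,77)]:
    q=cv2.projectPoints(np.array(P,float),cv2.Rodrigues(R)[0],t,K,None)[0].ravel();print(P,((q-[200,120])*8).round(1))
E
```

```text
(478.2, 106, 115) [184.  392.8]
(478.2, 106, 93) [186.4 430.2]
(478.2, 106, 77) [188.1 457. ]
(478.2, 116, 77) [184.1 444.7]
(488.2, 106, 77) [208.7 453.8]
```

Projection lands on the bar at (188,457). Press.

```bash

python3 -m inch '[[[0,0,0.06,0,0,0],[0,0,0.12,0,0,0],[0,0,0.155,0,0,0],[0,0,0.165,0,0,0],[0,0,0.165,0,0,0]]]'
python3 -m inch '[[[0,0,0.01,0,0,0],[0,0,0.02,0,0,0],[0,0,0.02,0,0,0]]]'
python3 -m inch '[[[0,0,0.01,0,0,0],[0,0,0.02,0,0,0],[0,0,0.02,0,0,0]]]'
```

```text
clock: 15.9
eef_pos: [478.4, 106.9, 61.4]
tcp_rot: [3.141, 0.0, 2.822]
contact_force: [0.6, -0.5, -0.6]
opening: -0.001
grasp_force: 0.0
clock: 16.15
eef_pos: [478.2, 107.0, 57.1]
tcp_rot: [3.141, 0.0, 2.822]
contact_force: [-0.2, 0.1, -0.3]
opening: 0.002
grasp_force: 0.0
clock: 16.4
eef_pos: [478.1, 106.9, 52.8]
tcp_rot: [-3.142, 0.0, 2.822]
contact_force: [0.6, 0.1, 1.1]
opening: -0.002
grasp_force: 0.1
```

```bash

python3 -m inch '[[[0,0,0.01,0,0,0],[0,0,0.02,0,0,0],[0,0,0.02,0,0,0]]]'
python3 -m inch '[[[0,0,0.007,0,0,0],[0,0,0.014,0,0,0],[0,0,0.014,0,0,0]]]'
```

```text
clock: 16.65
eef_pos: [478.0, 106.8, 48.7]
tcp_rot: [-3.141, -0.0, 2.822]
contact_force: [-0.6, -1.0, -0.0]
opening: -0.001
grasp_force: 0.3
clock: 16.9
eef_pos: [478.2, 106.9, 46.8]
tcp_rot: [3.142, 0.0, 2.822]
contact_force: [-3.7, -2.0, 14.0]
opening: 0.001
grasp_force: 7.3
```

```bash

python3 -m inch '[[[0,0,-0.1,0,0,0],[0,0,-0.3,0,0,0],[0,0,-0.5,0,0,0],[0,0,-0.7,0,0,0],[0,0,-0.9,0,0,0],[0,0,-0.9,0,0,0],[0,0,-0.9,0,0,0]]]'
python3 - <<'E'
from h import *
go(478.3,107,55)
S=r.grab_frame("side")[:,:,::-1].astype(int)
old=cv2.resize(cv2.imread("pics/c10.png")[:,:528],(66,75),interpolation=cv2.INTER_AREA).astype(int)
new=S[120:195,200:266]
for n,I in(("old",old),("new",new)):
    red=(I[:,:,2]>110)&(I[:,:,1]<60)&(I[:,:,0]<60);w=(I.min(2)>130);w[:52]=0;w[:,32:]=0
    ys,xs=np.nonzero(red[:, :32]);wy,wx=np.nonzero(w);print(n,"red rows",ys.min(),ys.max(),len(ys),"bar",wy.mean() if len(wy) else None,wx.mean() if len(wx) else None)
for z in(69,77):
    print(z,[ (cv2.projectPoints(np.array([478.2,109,z],float),r.camera_info("side")["rvec"],r.camera_info("side")["tvec"],r.camera_info("side")["K"],None)[0].ravel()-[200,120]).round(1)])
E
```

```text
clock: 17.48
eef_pos: [479.5, 107.4, 228.5]
tcp_rot: [3.139, 0.004, 2.822]
contact_force: [0.1, 0.4, -0.9]
opening: -0.001
grasp_force: 0.0
t 17.48 tcp [479.5 107.4 228.5] rot [3.139 0.004 2.822] F [ 0.1  0.4 -0.9] open -0.001 grip 0.0 shift/200 [ 0.0089 -0.0064  0.8675]
old red rows 50 58 66 bar 58.18181818181818 25.727272727272727
new red rows 48 60 99 bar 59.833333333333336 25.166666666666668
69 [array([23.5, 58.3])]
77 [array([23.4, 56.7])]
```

The rocker stopped hard after about 8 mm of travel, and the bar in the image dropped by the expected 1.7 px, so it is on. The arm is clear.

```bash
python3 -c "
from rig import r
print(r.sign_off())"
```

```text
the job is handed in; nothing more can be done
None
```

The tube is pressed fully home in the empty port, the rocker's ON end is pushed down to its stop, and the job is handed in at about 17.5 s with the arm clear of everything.

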